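# Slide the old slot bar out of the router table into the scrap box

### The arm

A 6-joint arm with a two-finger parallel gripper is mounted at the origin on the work surface. World frame = base frame: x ahead of the robot, y to its left, z up, the work surface at z = 0. Lengths are in m, angles in rad, forces in N, time in s.
With the tool pointing down it reaches from about 0.3 to 0.775 m from the base axis. Payload 14.6 kg.
Tool frame: the origin (TCP) lies between the finger pads; the fingertips stand 19 mm ahead of it and the grasp point (between the pads) is the TCP; z points along the fingers, y is the direction in which the jaws open and shut (so a half turn about z gives the same grasp; the last joint's range is limited). The gripper opens to 94 mm and grips with 3 to 60 N. Pads are 16 mm wide; open, the fingers measure 119 mm over their backs; the gripper's body (75 mm by 177 mm) begins 78 mm behind the grasp point.
Start: joints at [-1.194, 0.3, 1.521, -0, 1.321, -0.067], TCP at [0.236, -0.497, 0.224] pointing down, gripper open.
Joint ranges: [-3.03, 3.03], [-0.79, 2.21], [0.23, 2.52], [-1.04, 4.18], [0, 3.07], [-2.55, 2.55]. Speed limits (rad/s): [2.22, 2.22, 2.57, 3.14, 3.14, 3.14].

### API

Orientations are given as [roll, pitch, yaw] about the fixed x, y, z axes, in that order (R = Rz(yaw) Ry(pitch) Rx(roll)).
In Python, from station import telemetry, vision, ctrl gives the robot as it stands. The module is installed in compiled form; this text tells all that it offers.
- The arm moves only by the shell command python3 -m creep 'ROWS' [FORCE]. ROWS is JSON, a list of rows, each a list of 3 entries, a list of its own where there are three numbers: the shift along the tool's x, y, z in units of 50 mm (1.0 is 50 mm), then the turn about the tool's z in units of 8 degrees (1.0 is 8 degrees), then the opening, from 0 (shut) to 1 (fully open). In form: [[[tx, ty, tz], twist, gripper], ...]. A call has 1 to 12 rows; each row is the pose to reach, as a shift and turn from the pose commanded when the call began, along the tool's axes at that moment; what a row does not reach only later rows make up. A row lasts 1/10 s, in which the tool goes at most 50 mm and 8.59 degrees, less where a joint would pass 70% of its speed; a pose out of reach is approached as far as the arm can. A call with a gripper value outside its range is refused whole. The fingers move at their own pace and stop on an object; FORCE is the grip in N (left out, the last holds). Time passes only in rows, so rows that repeat a pose let the fingers close. It gives the time, the measured TCP pose, the force and the opening at its end, in the units of the state.
- telemetry.get_obs(): the state, without advancing time (a new reading comes with each control period).
- vision.camera(name): name is "scene" or "top"; returns a dict with "img" (420x560x3 uint8, red, green, blue), "depth" (420x560 float32, m along the optical axis (not along the pixel's ray), 0 where there is no reading), "vertical_fov" (degrees; the focal length in pixels is half the picture's height over the tangent of half this angle, whatever the lens; pixels are square), "cx", "cy" (the principal point, pixels), "extrinsics" (4x4, takes a point from camera to world coordinates). Camera axes: x right, y down, z forward; pixel columns grow to the right and rows downward; lengths in m; the calibration is good to about 2 mm. A picture is of the moment at which its call begins.
- ctrl.hand_in(): hands the job in, once; it reports no verdict.
The state is a dict: "time_s": time; "qpos": joint angles; "joint_vel": joint speeds; "tau": joint torques, N m; "ee_pos": TCP position; "eef_rot": TCP orientation; "force": force on the tool from outside, world axes, zero at the start; "moment": the same for the moment, N m; "grip_width": finger opening in m.
Only numpy, scipy, OpenCV 4.12 (cv2) and the standard library are available. Lean on these libraries where they do the work, as an engineer would, in place of code of your own. Each camera call takes 0.05 s, during which the arm holds its last target.

### The job

An old steel bar is still sitting in the slot of the router table, whose worktop rocks on a soft pivot. Pressing on the bar lightly from above, with less than 15 N on bar or table, slide it along its slot, without lifting it out, towards the end where the deep scrap box stands and off that end so that it drops into the box. Leave everything else where it is.

Things in the scene. Friction and masses are not known exactly. Their poses are not given: they have to be found in the camera images.
- router_table: Bench router table, fixed. Origin on the bench under its centre; own y runs along its slot, x across it, away from the robot at yaw 0. Aluminium worktop 320 mm along y (ends at y = +-160), 220 mm along x, 18 mm thick, top face 160 mm above the bench when unloaded. A plywood fence 30 mm tall stands on it from x = 88 to 102 mm.
- slot (a point): Middle of the slot at the height of the worktop's face when unloaded (on x = -30 mm of the router table). The slot is 22 mm wide, 10 mm deep and open at both ends.
- pivot (a point): Soft sprung pivot of the worktop, an axis along x at y = 0, at the height of the worktop's face. Over it the worktop does not yield; towards an end it sinks by millimetres to over a centimetre under a light press or the bar's own weight, and comes back when released. These points and the router table's pose do not follow this rocking.
- slot_bar: Loose steel bar lying in the slot: 110 mm long (own y, along the slot), 20 wide, 12.5 high, 0.15 to 0.27 kg; its top stands only 2.5 mm above the worktop. Origin: centre of its underside. The last 15 mm of the top at each end is bevelled down below the worktop's face: no end to push on. It slides with friction about 0.2; pads grip its flat top better, so a press of a few newtons drags it.
- scrap_box: Deep open sheet-steel box, 170 x 170 mm outside, 90 mm high, walls and floor 4 mm, fixed to the bench close under one end of the router table (either end). Origin under its centre.
- parts_tray: Shallow wooden tray of collets, 170 x 170 mm, 30 mm high, on the bench under the other end of the router table. Not for scrap. Origin under its centre.
- wrench: Bystander: small steel wrench 120 mm long lying on the worktop between slot and fence, over 30 mm from the slot. Its own x along its length.
- setup_block: Bystander: brass block 25 x 40 x 20 mm high standing on the worktop between slot and fence. Origin at the centre of its underside.
- glue: Bystander: white bottle, 60 mm across, 150 mm high, on the bench.
- bowl: Bystander: turned wooden bowl, 140 mm across, 55 mm high, on the bench.
- wax_tin: Bystander: tin 80 mm across, 50 mm high, on the bench.
- gouge: Bystander: turning gouge 340 mm long lying on the bench to the side.
- mallet: Bystander: turned wooden mallet 84 mm across, 210 mm tall, standing on its head on the bench to the side.
Not all that is in view belongs to the job. There is more than one size of the slot_bar; the one meant has the size given above.

How it is judged:
On the way:
1. the bar has been slid along its slot so that it sticks out over an end of the worktop, still lying in the slot ((y of slot_bar in the frame of router_table above 0.12 m or y of slot_bar in the frame of router_table below -0.12 m) and z of slot_bar in the frame of router_table above 0.12 m and contact force between slot_bar and the fingers above 0.3 N), for 0.1 s.
At the end, for the whole second after the job is handed in: the bar lies at rest inside the deep scrap box (its origin within the box's 170 mm square and below 80 mm above the bench) (x of slot_bar in the frame of scrap_box between -0.085 and 0.085 m and y of slot_bar in the frame of scrap_box between -0.085 and 0.085 m and z of slot_bar in the frame of scrap_box below 0.08 m and linear speed of slot_bar below 0.03 m/s); the robot touches nothing.
It fails at once if the bar is pressed with more than 15 N (contact force between slot_bar and the fingers above 15 N).
It fails at once if the router table is pressed by the fingers with more than 15 N (contact force between router_table and the fingers above 15 N).
It fails at once if the bar is lifted up out of its slot (z of slot_bar in the frame of router_table above 0.172 m).
It fails at once if a bystander is moved by more than 30 mm (distance of any of wrench, setup_block, glue, bowl, wax_tin, gouge, mallet from where it was at the start of the episode above 0.03 m).
It also fails if it takes over 72 s, if anything falls off the work surface, if the arm or the gripper's body presses on something with over 40 N, if the wrist force passes 120 N, or if a joint passes its speed limit or range.

## Working session

There is one attempt and no reset: what is moved stays moved. The work goes in short steps, Python scripts to look and compute and a shell command to move; the robot and the scene stay as the last step left them, time stands still between calls to the robot, and variables do not carry over. Pictures are saved under pics/ and viewed, and the job is handed in when it is done.

```bash
ls; mkdir -p pics
cat > h.py <<'E'
import numpy as np, cv2
from station import telemetry, vision, ctrl
def cam(n):
    c=vision.camera(n); np.savez(''+n+'.npz',**c); return c
def load(n): return dict(np.load(''+n+'.npz'))
def pts(c):
    d=c['depth'];h,w=d.shape;f=h/2/np.tan(np.radians(float(c['vertical_fov']))/2)
    v,u=np.mgrid[0:h,0:w]
    P=np.stack([(u-c['cx'])/f*d,(v-c['cy'])/f*d,d,np.ones_like(d)],-1)@c['extrinsics'].T
    return P[...,:3]
def save(n,img): cv2.imwrite('pics/'+n,cv2.cvtColor(img,cv2.COLOR_RGB2BGR))
E
python3 - <<'E'
from h import *
for n in('scene','top'):
    c=cam(n); save(n+'0.png',c['img']); print(n,c['vertical_fov'],c['cx'],c['cy'],np.round(c['extrinsics'],3))
print(telemetry.get_obs())
E
```

```text
pics
scene 51.19903346971974 277.32270241750257 214.75408310037966 [[-0.642  0.563 -0.521  1.213]
 [ 0.767  0.457 -0.451  0.632]
 [-0.015 -0.689 -0.725  1.137]
 [ 0.     0.     0.     1.   ]]
top 44.771811583375644 288.77461029412444 211.62376167194572 [[ 1.600e-02 -9.840e-01  1.780e-01  2.610e-01]
 [-1.000e+00 -1.500e-02  4.000e-03  3.000e-03]
 [-1.000e-03 -1.780e-01 -9.840e-01  1.384e+00]
 [ 0.000e+00  0.000e+00  0.000e+00  1.000e+00]]
{'time_s': 0.1, 'qpos': array([-1.19359731e+00,  3.00426260e-01,  1.52147145e+00,  3.13147978e-06,
        1.32068182e+00, -6.65945961e-02]), 'joint_vel': array([-0.00084174, -0.00096903, -0.00240309,  0.00195145,  0.00141066,
       -0.0009183 ]), 'tau': array([ 1.24575065e-03, -5.32644618e+01, -3.53283978e+01,  7.10185105e-02,
        2.34759471e-02, -6.68941084e-05]), 'ee_pos': array([ 0.23608237, -0.49654125,  0.22395729]), 'eef_rot': array([-3.14060816e+00, -6.86991704e-05,  4.43792801e-01]), 'force': array([-0.37039229,  0.11244255, -0.21655517]), 'moment': array([-0.00278287,  0.00062074, -0.03185424]), 'grip_width': 0.09446256593450969}
```

View pics/scene0.png

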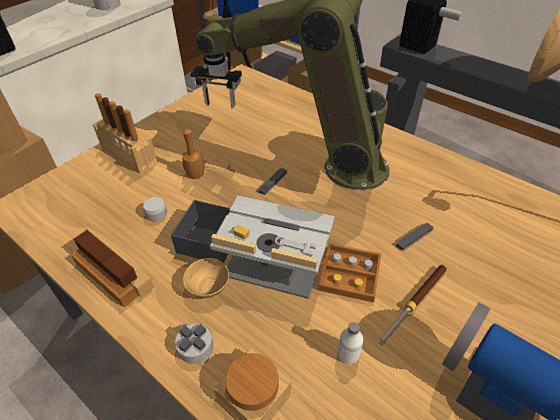

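View pics/top0.png

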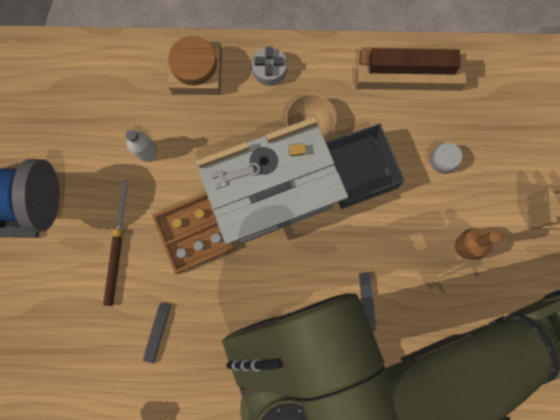

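Scene: the table is centred at about (275,180) in the top view. The dark scrap box is at its right end (362,165), the wooden tray at its left end (197,233), and the bar in the slot near (272,192). Next I'll enlarge it.

Run:
```python
from h import *
c=load('top'); save('top_crop.png',cv2.resize(c['img'][110:260,180:410],None,fx=3.4,fy=3.4,interpolation=cv2.INTER_CUBIC))
c=load('scene'); save('scene_crop.png',cv2.resize(c['img'][180:300,165:345],None,fx=4.4,fy=4.4,interpolation=cv2.INTER_CUBIC))
```

```text
(no output)
```

View pics/top_crop.png

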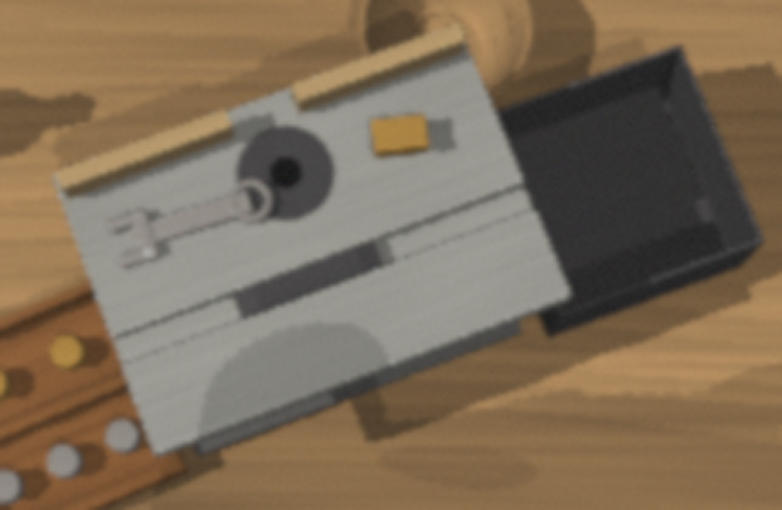

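View pics/scene_crop.png

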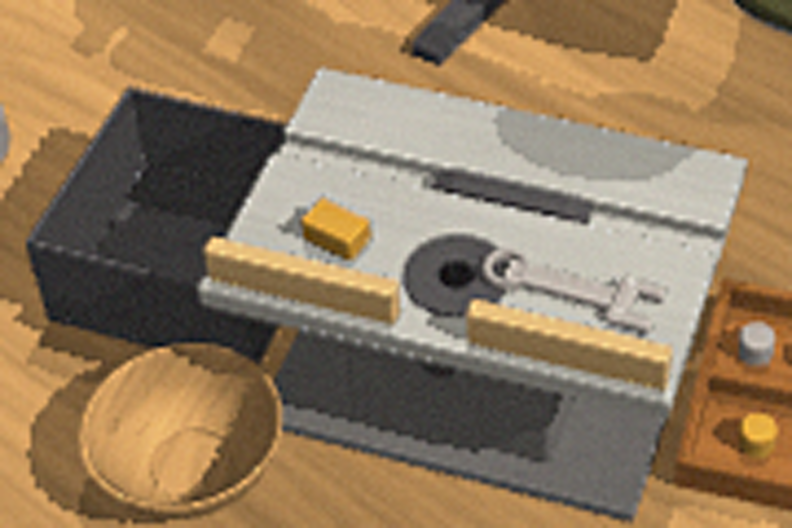

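```bash
cat >> h.py <<'E'
def ray(c,u,v,z):
    h=c['depth'].shape[0];f=h/2/np.tan(np.radians(float(c['vertical_fov']))/2)
    E=c['extrinsics'];d=E[:3,:3]@np.array([(u-c['cx'])/f,(v-c['cy'])/f,1]);o=E[:3,3]
    return o+d*(z-o[2])/d[2]
E
python3 - <<'E'
from h import *
c=load('top');P=pts(c)
for n,(x,y) in dict(BL=(157,453),BR=(570,296),slotL=(113,347),slotLbot=(124,358),slotRtop=(522,185),slotRbot=(533,210),barL=(240,305),barR=(380,252),barTL=(235,295),barBL=(246,317),barTR=(378,240),barBR=(386,262),block=(400,135)).items():
    u=(x+.5)/3.4+180-.5;v=(y+.5)/3.4+110-.5
    print(n,np.round(ray(c,u,v,.16),4),'depthpt',np.round(P[int(round(v)),int(round(u))],3))
# worktop plane fit
m=(P[...,2]>.14)&(P[...,2]<.168); vv,uu=np.nonzero(m); s=(uu>190)&(uu<350)&(vv>120)&(vv<245)
Q=P[vv[s],uu[s]]
for _ in range(4):
    A=np.c_[Q[:,:2],np.ones(len(Q))];k=np.linalg.lstsq(A,Q[:,2],rcond=None)[0];r=Q[:,2]-A@k;Q=Q[abs(r)<.004]
print('plane',k,r.std(),len(Q))
rect=cv2.minAreaRect((Q[:,:2]*1000).astype(np.float32));print(rect)
E
```

```text
BL [0.403  0.1582 0.16  ] depthpt [0.403 0.158 0.158]
BR [ 0.5214 -0.1353  0.16  ] depthpt [ 0.554 -0.152  0.005]
slotL [0.4789 0.1926 0.16  ] depthpt [0.505 0.216 0.008]
slotLbot [0.4711 0.1844 0.16  ] depthpt [0.472 0.186 0.152]
slotRtop [ 0.6036 -0.1007  0.16  ] depthpt [ 0.606 -0.101  0.151]
slotRbot [ 0.5849 -0.1087  0.16  ] depthpt [ 0.588 -0.108  0.151]
barL [0.5111 0.1024 0.16  ] depthpt [0.512 0.103 0.161]
barR [0.5519 0.0022 0.16  ] depthpt [0.553 0.003 0.151]
barTL [0.5184 0.1063 0.16  ] depthpt [0.52  0.106 0.158]
barBL [0.5024 0.0979 0.16  ] depthpt [0.503 0.098 0.157]
barTR [0.5608 0.0038 0.16  ] depthpt [0.562 0.003 0.155]
barBR [ 0.5445 -0.0023  0.16  ] depthpt [ 0.546 -0.002  0.15 ]
block [ 0.6401 -0.0112  0.16  ] depthpt [ 0.635 -0.01   0.181]
plane [0.00228788 0.003875   0.15889827] 0.0018621046562323712 7939
((563.5377197265625, 53.812591552734375), (220.18333435058594, 320.2132263183594), 22.111330032348633)
```

Run:
```python
from h import *
c=load('top');P=pts(c)
for n,(u,v) in dict(mallet=(472,244),malletTop=(492,238),tin=(447,157),glue=(133,137),bowl=(312,118)).items(): print(n,np.round(P[v,u],3))
th=np.radians(22.1);X=np.array([np.cos(th),np.sin(th)]);Y=np.array([-np.sin(th),np.cos(th)]);C=np.array([.5635,.0538])
print('slot mid',C-.03*X)
loc=lambda p:np.array([(p[:2]-C)@X,(p[:2]-C)@Y])
# box rim corners at z=.09 from crop: 
for n,(x,y,z) in dict(farTop=(680,48,.09),farBot=(762,240,.09),nearBot=(550,333,.09)).items():
    p=ray(c,(x+.5)/3.4+179.5,(y+.5)/3.4+109.5,z);print(n,np.round(p,3),'tbl',np.round(loc(p),3))
for n,(x,y,z) in dict(barL=(240,305,.1625),barR=(388,252,.16)).items():
    p=ray(c,(x+.5)/3.4+179.5,(y+.5)/3.4+109.5,z);print(n,np.round(loc(p),4))
# z profile along bar line and along slot line
for y in np.arange(-.17,.171,.01):
    q=C-.03*X+y*Y
    d=np.hypot(P[...,0]-q[0],P[...,1]-q[1])<.006
    z=P[...,2][d];print(round(y,2),np.round(np.median(z),4),end='; ')
s=load('scene');P=pts(s)
print()
for y in np.arange(-.17,.171,.01):
    q=C-.03*X+y*Y
    d=np.hypot(P[...,0]-q[0],P[...,1]-q[1])<.006
    z=P[...,2][d];print(round(y,2),np.round(np.median(z),4),end='; ')
```

```text
mallet [ 0.417 -0.458  0.097]
malletTop [ 0.419 -0.466  0.205]
tin [ 0.659 -0.418  0.051]
glue [0.67  0.405 0.147]
bowl [ 0.71  -0.046  0.193]
slot mid [0.53570414 0.04251327]
farTop [ 0.736 -0.23   0.09 ] tbl [ 0.053 -0.328]
farBot [ 0.582 -0.291  0.09 ] tbl [-0.112 -0.326]
nearBot [ 0.507 -0.128  0.09 ] tbl [-0.12  -0.147]
barL [-0.0308  0.0648]
barR [-0.0323 -0.0489]
-0.17 nan; -0.16 0.1508; -0.15 0.1508; -0.14 0.1499; -0.13 0.1514; -0.12 0.1506; -0.11 0.1497; -0.1 0.1497; -0.09 0.1494; -0.08 0.1505; -0.07 0.1504; -0.06 0.1509; -0.05 0.1497; -0.04 0.1608; -0.03 0.1624; -0.02 0.1636; -0.01 0.1624; 0.0 0.1625; 0.01 0.1627; 0.02 0.1631; 0.03 0.1634; 0.04 0.1628; 0.05 0.1624; 0.06 0.162; 0.07 0.1514; 0.08 0.1505; 0.09 0.1497; 0.1 0.1505; 0.11 0.1512; 0.12 0.1508; 0.13 0.151; 0.14 0.1505; 0.15 0.1517; 0.16 0.1514; 0.17 0.0144; 
-0.17 nan; -0.16 0.1486; -0.15 0.1493; -0.14 0.1506; -0.13 0.1491; -0.12 0.1496; -0.11 0.1487; -0.1 0.1508; -0.09 0.1507; -0.08 0.15; -0.07 0.1504; -0.06 0.151; -0.05 0.1507; -0.04 0.1597; -0.03 0.1617; -0.02 0.1612; -0.01 0.1633; 0.0 0.1623; 0.01 0.162; 0.02 0.1624; 0.03 0.1618; 0.04 0.161; 0.05 0.163; 0.06 0.1608; 0.07 0.1519; 0.08 0.1499; 0.09 0.1489; 0.1 0.1492; 0.11 0.1494; 0.12 0.151; 0.13 0.1509; 0.14 0.1477; 0.15 0.1462; 0.16 0.0359; 0.17 0.0254;
  return _methods._mean(a, axis=axis, dtype=dtype,
  ret = ret.dtype.type(ret / rcount)
```

```bash
python3 -m creep '[[[0,0,-0.8],0,0.5],[[0,0,-1.6],0,0.2],[[0,0,-1.6],0,0],[[0,0,-1.6],0,0],[[0.7,-0.5,-1.6],0.1,0],[[1.4,-1.0,-1.6],0.2,0],[[2.1,-1.5,-1.6],0.3,0],[[2.8,-1.9,-1.6],0.4,0],[[3.5,-2.4,-1.6],0.42,0],[[4.2,-2.8,-1.6],0.42,0],[[5.0,-3.38,-1.6],0.42,0],[[5.0,-3.38,-1.6],0.42,0]]' 10
```

```text
time_s: 1.3
ee_pos: [0.3909, -0.2327, 0.3031]
eef_rot: [-3.139, 0.001, 0.39]
force: [1.0, 0.7, -0.1]
grip_width: 0.0019
```

```bash
python3 -m creep '[[[0.7,-0.5,0],0,0],[[1.4,-1.0,0],0,0],[[2.1,-1.6,0],0,0],[[2.8,-2.1,0],0,0],[[3.5,-2.7,0],0,0],[[4.2,-3.2,0],0,0],[[4.8,-3.67,0],0,0],[[4.8,-3.67,0.5],0,0],[[4.8,-3.67,1.0],0,0],[[4.8,-3.67,1.5],0,0],[[4.8,-3.67,1.7],0,0],[[4.8,-3.67,1.7],0,0]]'; python3 -c "
from h import *
for n in('scene','top'):
    c=cam(n)
save('s1.png',cv2.resize(load('scene')['img'][150:300,165:345],None,fx=4.4,fy=4,interpolation=cv2.INTER_CUBIC));print(telemetry.get_obs())
save('t1.png',cv2.resize(load('top')['img'][110:260,180:410],None,fx=3.4,fy=3.4,interpolation=cv2.INTER_CUBIC))"
```

```text
time_s: 2.5
ee_pos: [0.5422, 0.0231, 0.2177]
eef_rot: [-3.14, 0.003, 0.385]
force: [0.0, 0.2, 1.0]
grip_width: 0.001
{'time_s': 2.6, 'qpos': array([-2.46929356e-02,  2.88859184e-01,  1.54552942e+00, -1.72983645e-05,
        1.30666711e+00,  1.16130898e+00]), 'joint_vel': array([ 0.0014087 , -0.01158379, -0.01221825,  0.00024034, -0.00245299,
       -0.00067553]), 'tau': array([-4.44224000e-02, -5.07511103e+01, -3.38975680e+01,  3.94981401e-02,
       -1.22645348e-01, -6.83606850e-03]), 'ee_pos': array([0.54309741, 0.02319356, 0.22010657]), 'eef_rot': array([ 3.14136356e+00, -4.85897623e-04,  3.84798976e-01]), 'force': array([-0.77963201,  0.05097019,  1.27469623]), 'moment': array([-0.02064225, -0.03243698,  0.03683073]), 'grip_width': 0.00044242854897920175}
```

View pics/s1.png

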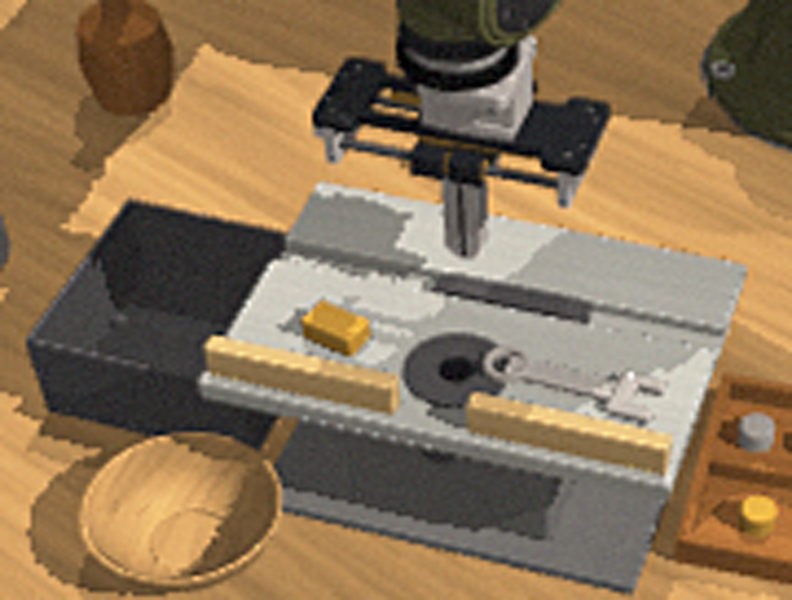

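View pics/t1.png

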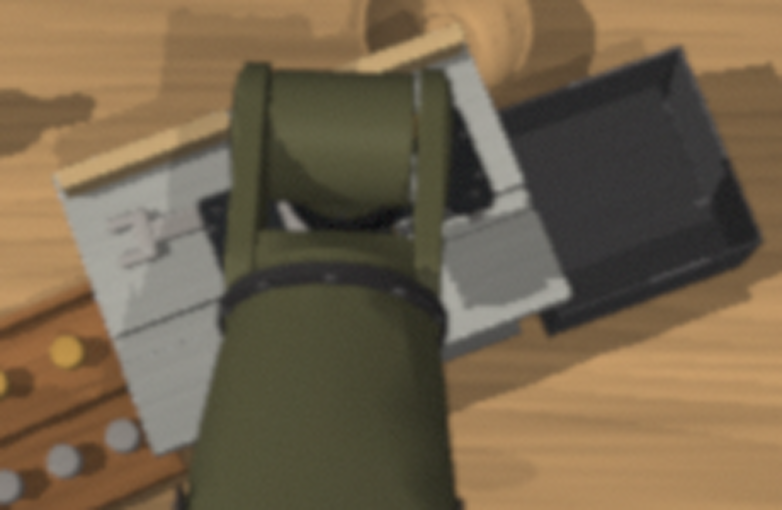

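The shut fingers stand above the bar, aligned with the slot (fingertip at about (465,255) in the scene crop). I'll descend in small steps.

```bash
python3 -m creep '[[[0,0,0.15],0,0],[[0,0,0.3],0,0],[[0,0,0.45],0,0],[[0,0,0.6],0,0],[[0,0,0.66],0,0],[[0,0,0.66],0,0],[[0,0,0.66],0,0],[[0,0,0.66],0,0]]'
python3 -c "
from h import *
for i in range(5): 
  o=telemetry.get_obs();print(o['time_s'],o['ee_pos'],o['force'])"
```

```text
time_s: 3.4
ee_pos: [0.543, 0.0235, 0.1868]
eef_rot: [3.141, -0.001, 0.385]
force: [-0.2, 0.4, 0.2]
grip_width: 0.0003
3.4 [0.54299291 0.02348584 0.18678394] [-0.21412388  0.3546098   0.20277147]
3.4 [0.54299291 0.02348584 0.18678394] [-0.21412388  0.3546098   0.20277147]
3.4 [0.54299291 0.02348584 0.18678394] [-0.21412388  0.3546098   0.20277147]
3.4 [0.54299291 0.02348584 0.18678394] [-0.21412388  0.3546098   0.20277147]
3.4 [0.54299291 0.02348584 0.18678394] [-0.21412388  0.3546098   0.20277147]
```

```bash
python3 -m creep '[[[0,0,0.02],0,0],[[0,0,0.02],0,0]]';python3 -m creep '[[[0,0,0.02],0,0],[[0,0,0.02],0,0]]';python3 -m creep '[[[0,0,0.02],0,0],[[0,0,0.02],0,0]]'
```

```text
time_s: 3.6
ee_pos: [0.5428, 0.0235, 0.1855]
eef_rot: [3.142, -0.0, 0.385]
force: [-0.9, -0.3, 0.2]
grip_width: 0.0002
time_s: 3.8
ee_pos: [0.5428, 0.0235, 0.1843]
eef_rot: [-3.142, 0.0, 0.385]
force: [-0.4, 0.3, 1.3]
grip_width: 0.0006
time_s: 4.0
ee_pos: [0.5428, 0.0235, 0.1833]
eef_rot: [-3.141, 0.0, 0.385]
force: [-0.1, 0.2, -1.1]
grip_width: 0.0008
```

```bash
python3 -m creep '[[[0,0,0.01],0,0],[[0,0,0.01],0,0]]'|grep -E 'pos|force';python3 -m creep '[[[0,0,0.01],0,0],[[0,0,0.01],0,0]]'|grep -E 'pos|force';python3 -m creep '[[[0,0,0.01],0,0],[[0,0,0.01],0,0]]'|grep -E 'pos|force'
```

```text
ee_pos: [0.5428, 0.0235, 0.1829]
force: [-1.2, -0.5, -0.1]
ee_pos: [0.5428, 0.0235, 0.1824]
force: [0.5, 0.3, -0.2]
ee_pos: [0.5428, 0.0235, 0.1819]
force: [0.6, -0.6, -0.2]
```

```bash
python3 -m creep '[[[0,0,0.01],0,0],[[0,0,0.01],0,0]]'|grep -E 'pos|force'
```

```text
ee_pos: [0.5429, 0.0235, 0.1817]
force: [-0.5, -0.0, 3.4]
```

```bash
python3 -m creep '[[[0,0,0.01],0,0],[[0,0,0.01],0,0]]'|grep -E 'pos|force'
```

```text
ee_pos: [0.5431, 0.0235, 0.1815]
force: [-2.5, 0.1, 7.5]
```

```bash
python3 -m creep '[[[0,0.05,0],0,0],[[0,0.1,0],0,0],[[0,0.15,0],0,0],[[0,0.2,0],0,0]]'|grep -E 'pos|force'
```

```text
ee_pos: [0.5469, 0.0142, 0.1814]
force: [0.5, 1.7, 5.8]
```

```bash
python3 -m creep '[[[0,0.05,0],0,0],[[0,0.1,0],0,0],[[0,0.15,0],0,0],[[0,0.2,0],0,0]]'|grep -E 'pos|force'
python3 -c "
from h import *
c=cam('scene');save('s2.png',cv2.resize(c['img'][150:300,165:345],None,fx=4.4,fy=4,interpolation=cv2.INTER_CUBIC));print(telemetry.get_obs()['force'],telemetry.get_obs()['ee_pos'])"
```

```text
ee_pos: [0.5505, 0.0048, 0.181]
force: [-0.9, 1.1, 4.9]
[ 0.95882863 -1.31717454  5.71207516] [0.55056494 0.00452886 0.18102387]
```

View pics/s2.png

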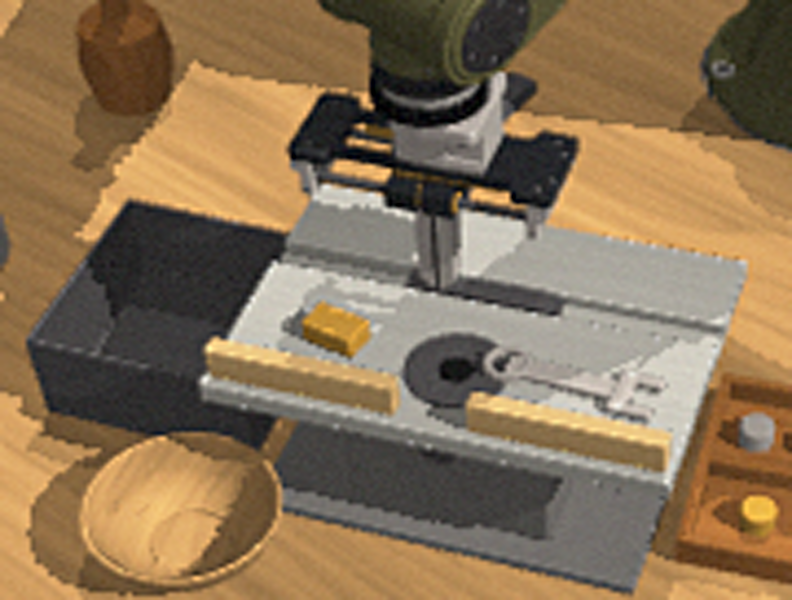

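```bash
python3 -m creep '[[[0,0.05,0.003],0,0],[[0,0.1,0.006],0,0],[[0,0.15,0.009],0,0],[[0,0.2,0.012],0,0]]'|grep -E 'pos|force'
```

```text
ee_pos: [0.5542, -0.0044, 0.1805]
force: [-1.4, 1.5, 5.0]
```

```bash
python3 -m creep '[[[0,0.05,0.004],0,0],[[0,0.1,0.008],0,0],[[0,0.15,0.012],0,0],[[0,0.2,0.016],0,0]]'|grep -E 'pos|force'
```

```text
ee_pos: [0.558, -0.0137, 0.1797]
force: [-1.5, 1.5, 5.8]
```

```bash
python3 -m creep '[[[0,0.05,0.004],0,0],[[0,0.1,0.008],0,0],[[0,0.15,0.012],0,0],[[0,0.2,0.016],0,0]]'|grep -E 'pos|force'
```

```text
ee_pos: [0.5618, -0.0229, 0.1789]
force: [-0.6, 2.2, 6.4]
```

```bash
python3 -m creep '[[[0,0.05,0.004],0,0],[[0,0.1,0.009],0,0],[[0,0.15,0.013],0,0],[[0,0.2,0.018],0,0]]'|grep -E 'pos|force'
```

```text
ee_pos: [0.5655, -0.0322, 0.178]
force: [-0.4, 0.9, 6.5]
```

```bash
python3 -m creep '[[[0,0.05,0.004],0,0],[[0,0.1,0.009],0,0],[[0,0.15,0.013],0,0],[[0,0.2,0.018],0,0]]'|grep -E 'pos|force'
```

```text
ee_pos: [0.5693, -0.0415, 0.1771]
force: [-0.8, 0.2, 7.0]
```

```bash
python3 -m creep '[[[0,0.05,0.005],0,0],[[0,0.1,0.01],0,0],[[0,0.15,0.015],0,0],[[0,0.2,0.02],0,0]]'|grep -E 'pos|force'
python3 -c "
from h import *
c=cam('scene');save('s3.png',cv2.resize(c['img'][150:300,165:345],None,fx=4.4,fy=4,interpolation=cv2.INTER_CUBIC));print(telemetry.get_obs()['force'],telemetry.get_obs()['ee_pos'])"
```

```text
ee_pos: [0.573, -0.0508, 0.1761]
force: [0.1, 1.6, 4.8]
[0.64729114 0.53550214 6.02184819] [ 0.57310489 -0.05106851  0.17603432]
```

View pics/s3.png

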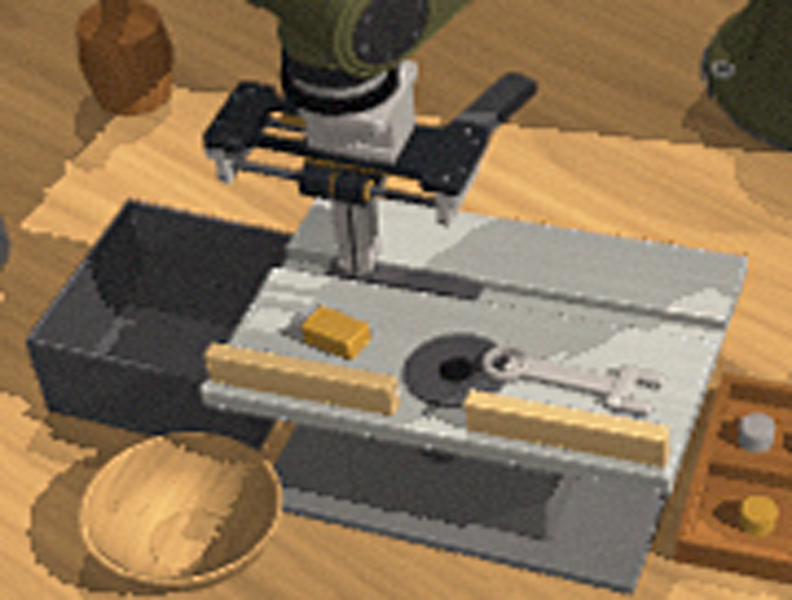

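```bash
python3 -m creep '[[[0,0,-0.04],0,0],[[0,0,-0.1],0,0],[[0,0,-0.18],0,0],[[0,0,-0.3],0,0],[[0,-0.3,-0.3],0,0],[[0,-0.6,-0.3],0,0],[[0,-0.9,-0.3],0,0],[[0,-1.04,-0.3],0,0],[[0,-1.04,-0.22],0,0],[[0,-1.04,-0.17],0,0],[[0,-1.04,-0.17],0,0]]'|grep -E 'pos|force'
python3 -c "
from h import *
c=cam('scene');save('s4.png',cv2.resize(c['img'][150:300,165:345],None,fx=4.4,fy=4,interpolation=cv2.INTER_CUBIC));print(telemetry.get_obs()['force'],telemetry.get_obs()['ee_pos'])
th=np.radians(22.1);X=np.array([np.cos(th),np.sin(th)]);Y=np.array([-np.sin(th),np.cos(th)]);C=np.array([.5357,.0425])
P=pts(c)
for y in np.arange(-.17,.05,.01):
    q=C+y*Y
    d=np.hypot(P[...,0]-q[0],P[...,1]-q[1])<.006
    z=P[...,2][d];print(round(y,2),np.round(np.median(z),4),end='; ')
"
```

```text
ee_pos: [0.5533, -0.0028, 0.1838]
force: [-0.4, 0.7, 1.2]
[ 0.05852329 -1.01491794  0.0832058 ] [ 0.55336568 -0.00284884  0.18408363]
-0.17 nan; -0.16 0.1495; -0.15 0.1485; -0.14 0.1485; -0.13 0.3007; -0.12 0.3028; -0.11 0.3037; -0.1 0.4629; -0.09 0.4621; -0.08 0.4651; -0.07 0.468; -0.06 0.4692; -0.05 0.4701; -0.04 0.4708; -0.03 0.2145; -0.02 0.2629; -0.01 0.3373; 0.0 0.3036; 0.01 0.4697; 0.02 0.4319; 0.03 0.2652; 0.04 0.3014; 0.05 0.1513;
  return _methods._mean(a, axis=axis, dtype=dtype,
  ret = ret.dtype.type(ret / rcount)
```

View pics/s4.png

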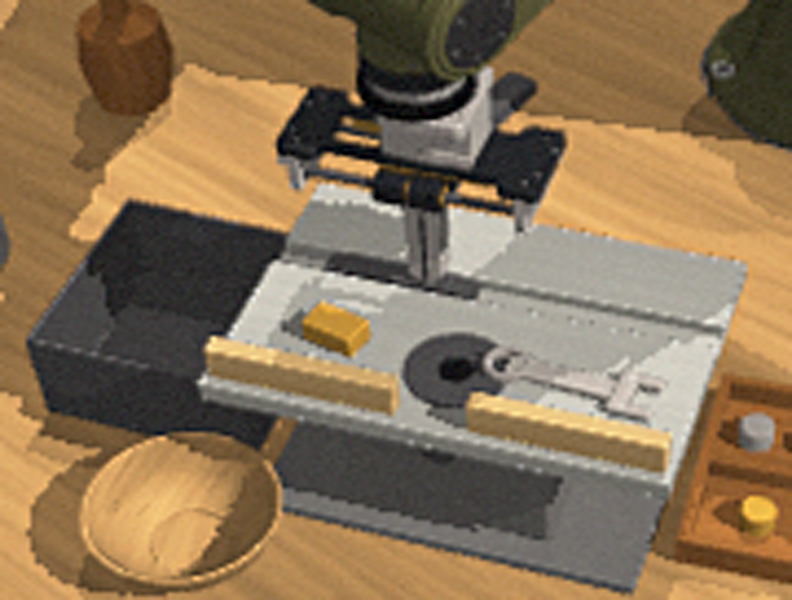

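The bar stayed in place, with its right end at (478,293), and the finger stands on its rear flat at (425,280). I'll press again.

```bash
python3 -m creep '[[[0,0,0.02],0,0],[[0,0,0.04],0,0],[[0,0,0.04],0,0]]'|grep -E 'pos|force'
```

```text
ee_pos: [0.5534, -0.0026, 0.1823]
force: [0.9, -0.4, 0.2]
```

```bash
python3 -m creep '[[[0,0,0.015],0,0],[[0,0,0.015],0,0]]'|grep -E 'pos|force'
```

```text
ee_pos: [0.5533, -0.0025, 0.1816]
force: [1.0, -0.1, 0.1]
```

```bash
python3 -m creep '[[[0,0,0.015],0,0],[[0,0,0.015],0,0]]'|grep -E 'pos|force'
```

```text
ee_pos: [0.5534, -0.0025, 0.181]
force: [-0.3, -0.7, 1.0]
```

```bash
python3 -m creep '[[[0,0,0.015],0,0],[[0,0,0.015],0,0]]'|grep -E 'pos|force'
```

```text
ee_pos: [0.5535, -0.0025, 0.1804]
force: [-1.0, -0.3, 4.9]
```

```bash
python3 -m creep '[[[0,0,0.015],0,0],[[0,0,0.015],0,0]]'|grep -E 'pos|force'
```

```text
ee_pos: [0.5535, -0.0025, 0.1799]
force: [-1.5, -0.0, 7.3]
```

```bash
python3 -m creep '[[[0,0.05,0.002],0,0],[[0,0.1,0.005],0,0],[[0,0.15,0.008],0,0],[[0,0.2,0.012],0,0],[[0,0.25,0.016],0,0],[[0,0.3,0.02],0,0],[[0,0.35,0.024],0,0],[[0,0.4,0.028],0,0]]'|grep -E 'pos|force'
```

```text
ee_pos: [0.5612, -0.0209, 0.1786]
force: [-0.1, 0.8, 5.3]
```

```bash
python3 -m creep '[[[0,0.05,0.005],0,0],[[0,0.1,0.01],0,0],[[0,0.15,0.015],0,0],[[0,0.2,0.02],0,0]]'|grep -E 'pos|force'
```

```text
ee_pos: [0.565, -0.0302, 0.1777]
force: [-1.5, 1.1, 5.8]
```

```bash
python3 -m creep '[[[0,0.05,0.005],0,0],[[0,0.1,0.01],0,0],[[0,0.15,0.015],0,0],[[0,0.2,0.02],0,0]]'|grep -E 'pos|force'
python3 -c "
from h import *
c=cam('scene');save('s5.png',cv2.resize(c['img'][150:300,165:345],None,fx=4.4,fy=4,interpolation=cv2.INTER_CUBIC));print(telemetry.get_obs()['force'],telemetry.get_obs()['ee_pos'])"
```

```text
ee_pos: [0.5687, -0.0395, 0.1766]
force: [-1.2, 1.7, 6.5]
[ 0.34737191 -0.14978678  6.19394095] [ 0.56881531 -0.03979792  0.17655266]
```

View pics/s5.png

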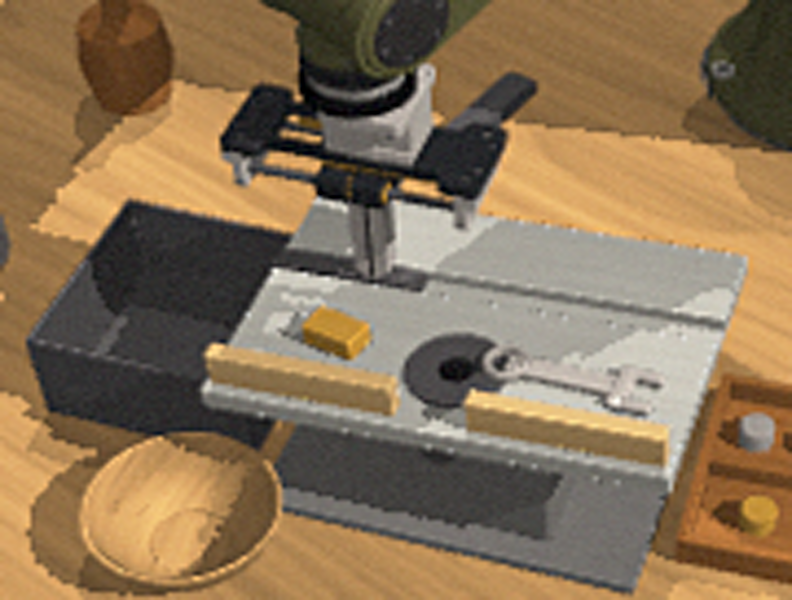

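```bash
python3 -m creep '[[[0,0.05,0.005],0,0],[[0,0.1,0.01],0,0],[[0,0.15,0.015],0,0],[[0,0.2,0.02],0,0]]'|grep -E 'pos|force'
```

```text
ee_pos: [0.5725, -0.0488, 0.1756]
force: [-0.8, 1.3, 5.9]
```

```bash
python3 -m creep '[[[0,0.05,0.006],0,0],[[0,0.1,0.011],0,0],[[0,0.15,0.017],0,0],[[0,0.2,0.022],0,0],[[0,0.2,0.022],0,0]]'|grep -E 'pos|force'
```

```text
ee_pos: [0.5763, -0.0583, 0.1744]
force: [0.8, -1.3, 5.7]
```

```bash
python3 -m creep '[[[0,0.05,0.006],0,0],[[0,0.1,0.012],0,0],[[0,0.15,0.018],0,0],[[0,0.2,0.024],0,0]]'|grep -E 'pos|force'
python3 -c "
from h import *
c=cam('scene');save('s6.png',cv2.resize(c['img'][150:300,165:345],None,fx=4.4,fy=4,interpolation=cv2.INTER_CUBIC));print(telemetry.get_obs()['force'],telemetry.get_obs()['ee_pos'])"
```

```text
ee_pos: [0.58, -0.0673, 0.1732]
force: [-0.2, 0.5, 6.1]
[1.10540432 0.4004234  5.55470062] [ 0.58005667 -0.0676353   0.17316303]
```

View pics/s6.png

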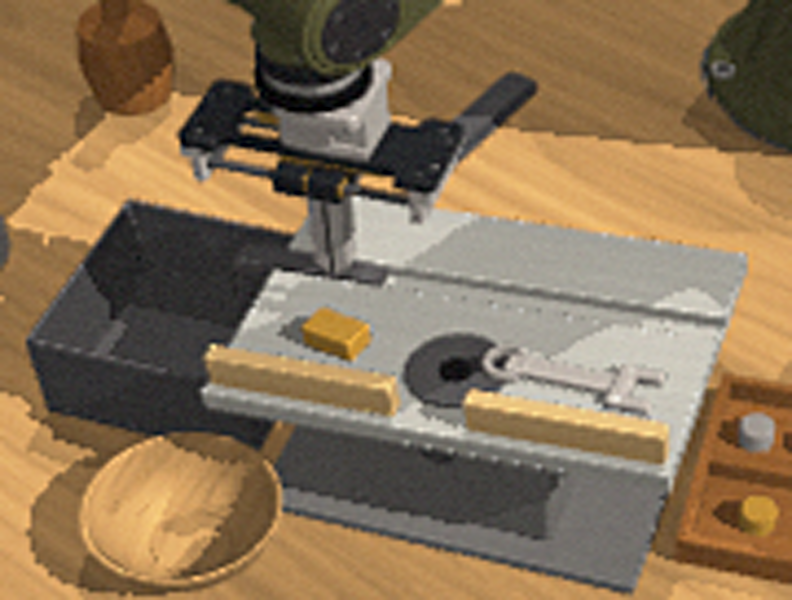

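The bar now sticks out past the end, from (240,255) to (390,280), still in the slot under the finger. I'll continue carefully.

```bash
python3 -m creep '[[[0,0.05,0.006],0,0],[[0,0.1,0.012],0,0],[[0,0.15,0.018],0,0],[[0,0.2,0.024],0,0]]'|grep -E 'pos|force'
```

```text
ee_pos: [0.5837, -0.0766, 0.172]
force: [-0.5, 1.1, 4.3]
```

```bash
python3 -m creep '[[[0,0.05,0.006],0,0],[[0,0.1,0.012],0,0],[[0,0.15,0.018],0,0],[[0,0.2,0.024],0,0]]'|grep -E 'pos|force'
python3 -c "
from h import *
c=cam('scene');save('s7.png',cv2.resize(c['img'][150:300,165:345],None,fx=4.4,fy=4,interpolation=cv2.INTER_CUBIC));print(telemetry.get_obs()['force'],telemetry.get_obs()['ee_pos'])"
```

```text
ee_pos: [0.5875, -0.0859, 0.1708]
force: [0.1, 1.2, 5.5]
[ 0.49636373 -0.65366093  5.12642432] [ 0.58753324 -0.08618816  0.17069543]
```

View pics/s7.png

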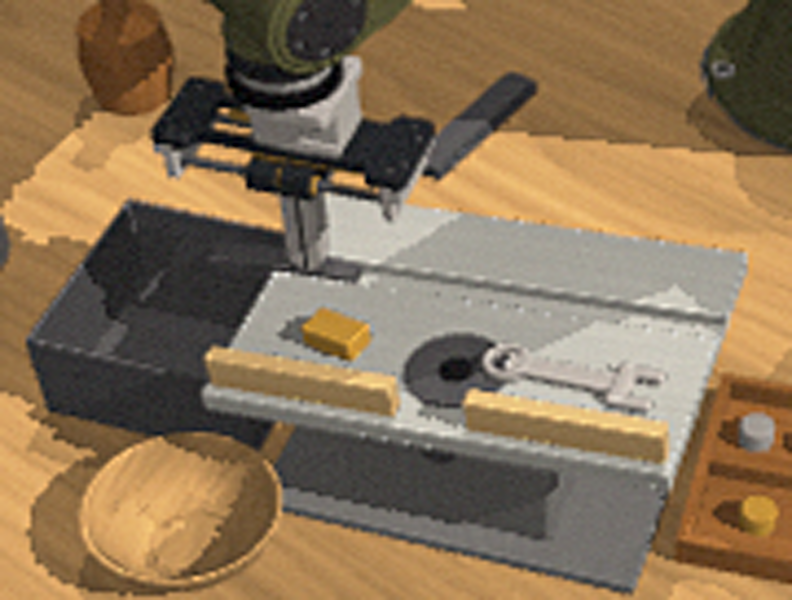

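```bash
python3 -m creep '[[[0,0.05,0.005],0,0],[[0,0.1,0.01],0,0],[[0,0.16,0.016],0,0],[[0,0.2,0.02],0,0]]'|grep -E 'pos|force'
python3 -c "
from h import *
c=cam('scene');save('s8.png',cv2.resize(c['img'][150:300,165:345],None,fx=4.4,fy=4,interpolation=cv2.INTER_CUBIC));print(telemetry.get_obs()['force'],telemetry.get_obs()['ee_pos'])"
```

```text
ee_pos: [0.5911, -0.0953, 0.1695]
force: [-0.1, 0.9, 4.6]
[ 0.7877092  -0.05149725  5.11284755] [ 0.59113228 -0.09556095  0.16940879]
```

View pics/s8.png

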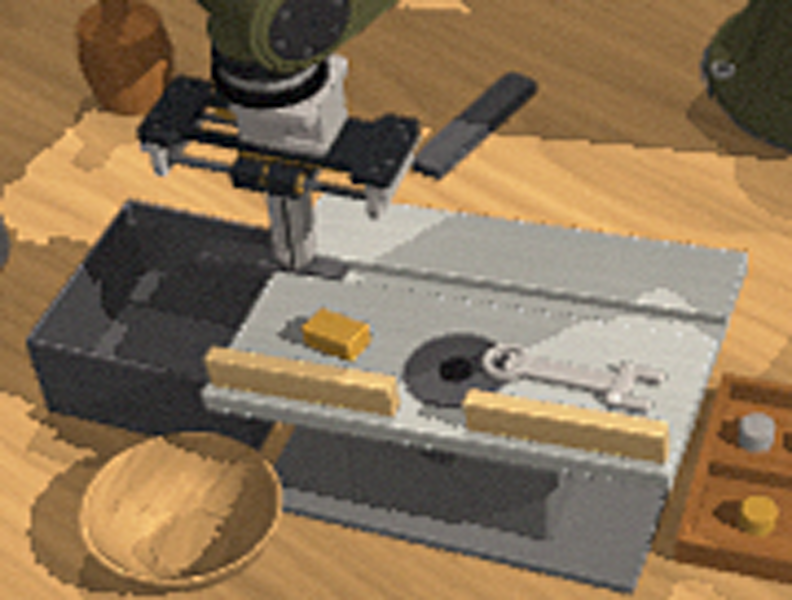

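```bash
python3 -m creep '[[[0,0,-0.02],0,0],[[0,0,-0.05],0,0],[[0,0,-0.08],0,0],[[0,0,-0.12],0,0],[[0,0,-0.16],0,0],[[0,0,-0.2],0,0],[[0,0,-0.26],0,0],[[0,0,-0.34],0,0],[[0,0,-0.44],0,0],[[0,0,-0.6],0,0],[[0,0,-0.8],0,0],[[0,0,-1.0],0,0]]'|grep -E 'pos|force'
python3 -c "
from h import *
c=cam('scene');save('s9.png',cv2.resize(c['img'][150:300,165:345],None,fx=4.4,fy=4,interpolation=cv2.INTER_CUBIC));print(telemetry.get_obs()['force'],telemetry.get_obs()['ee_pos'])"
```

```text
ee_pos: [0.591, -0.0951, 0.2204]
force: [-0.0, 0.2, 0.6]
[ 1.32031524 -0.75742732  2.34572324] [ 0.5914867  -0.0952325   0.22226977]
```

View pics/s9.png

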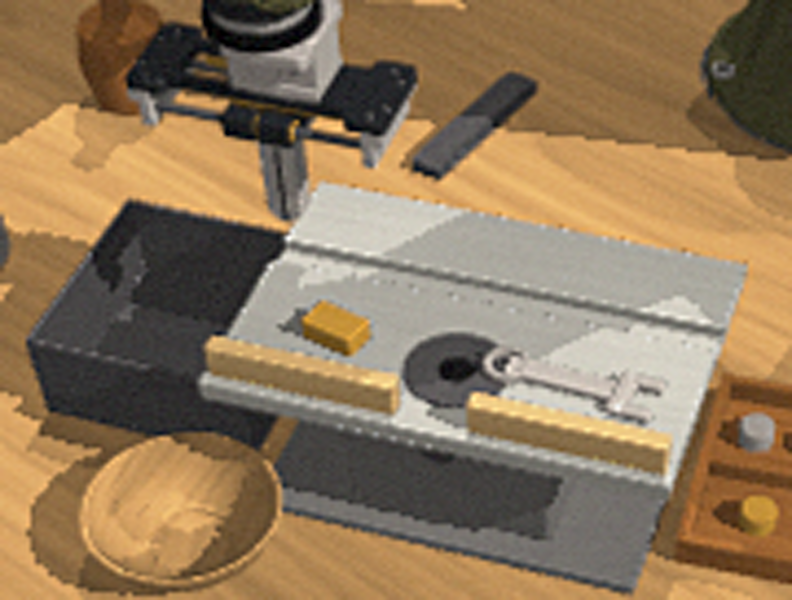

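The slot is empty. I'll move the arm up and aside to look into the box.

```bash
python3 -m creep '[[[0,0,-0.8],0,0],[[-0.6,0,-1.4],0,0],[[-1.2,-0.6,-1.4],0,0],[[-1.8,-1.2,-1.4],0,0],[[-2.4,-1.8,-1.4],0,0],[[-3.0,-2.4,-1.4],0,0],[[-3.6,-3.0,-1.4],0,0],[[-4.2,-3.4,-1.4],0,0],[[-4.2,-3.4,-1.4],0,0],[[-4.2,-3.4,-1.4],0,0]]'|grep -E 'pos|force|time'
python3 -c "
from h import *
c=cam('top');P=pts(c)
save('t9.png',cv2.resize(c['img'][110:260,250:480],None,fx=3.4,fy=3.4,interpolation=cv2.INTER_CUBIC))
s=cam('scene');I=cv2.resize(s['img'][180:260,165:245],None,fx=7,fy=7,interpolation=cv2.INTER_CUBIC);save('s10.png',cv2.convertScaleAbs(I,alpha=2.2,beta=0))"
```

```text
time_s: 17.1
ee_pos: [0.3325, -0.0165, 0.2901]
force: [1.4, -0.0, -0.0]
```

View pics/t9.png

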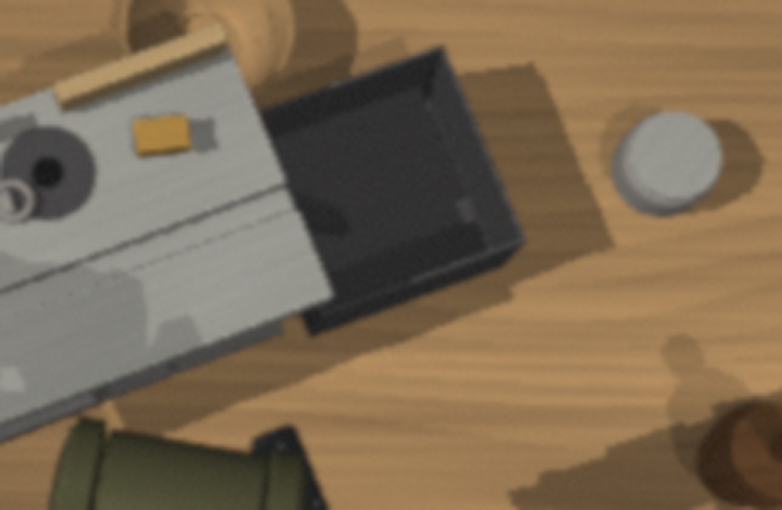

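View pics/s10.png

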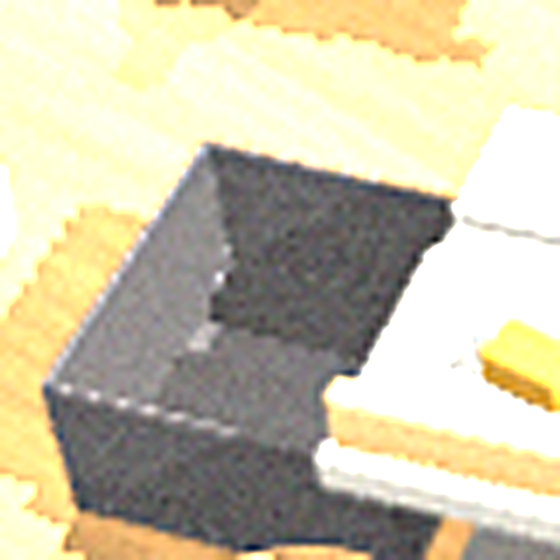

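```bash
python3 -c "
from h import *
c=cam('top');P=pts(c)
I=cv2.resize(c['img'][125:215,325:410],None,fx=7,fy=6.6,interpolation=cv2.INTER_CUBIC);save('t10.png',cv2.convertScaleAbs(I,alpha=3,beta=-40))
th=np.radians(22.1);X=np.array([np.cos(th),np.sin(th)]);Y=np.array([-np.sin(th),np.cos(th)]);C=np.array([.5635,.0538])
L=(P[...,:2]-C);x=L@X;y=L@Y;z=P[...,2]
b=(x>-.11)&(x<.05)&(y<-.155)&(y>-.32)
for yy in np.arange(-.32,-.15,.01):
  print(round(yy,2),[ (int(1000*np.median(z[b&(abs(y-yy)<.005)&(abs(x-xx)<.005)])) if (b&(abs(y-yy)<.005)&(abs(x-xx)<.005)).any() else -1) for xx in np.arange(-.105,.05,.01)])
"
```

```text
-0.32 [84, 5, 2, 3, 4, 3, 2, 4, 3, 3, 2, 2, 4, 6, 4, 6]
-0.31 [89, 4, 3, 4, 2, 4, 3, 4, 2, 4, 4, 4, 3, 5, 2, 3]
-0.3 [90, 5, 3, 5, 4, 5, 4, 4, 4, 5, 2, 4, 3, 5, 4, 3]
-0.29 [87, 3, 2, 3, 3, 5, 6, 5, 3, 5, 2, 5, 6, 3, 4, 4]
-0.28 [88, 6, 5, 5, 5, 2, 4, 1, 4, 2, 3, 3, 4, 4, 3, 2]
-0.27 [88, 4, 4, 4, 4, 4, 4, 3, 3, 4, 5, 4, 3, 4, 4, 2]
-0.26 [88, 2, 4, 4, 4, 4, 4, 3, 3, 5, 4, 3, 3, 4, 5, 4]
-0.25 [87, 3, 3, 1, 4, 5, 3, 4, 4, 4, 6, 3, 4, 4, 4, 3]
-0.24 [88, 2, 4, 3, 1, 2, 3, 4, 4, 5, 4, 4, 4, 4, 4, 5]
-0.23 [87, 5, 4, 4, 4, 4, 3, 4, 3, 3, 4, 4, 0, 4, 4, 4]
-0.22 [89, 6, 3, 3, 5, 4, 5, 8, 10, 5, 4, 3, 4, 3, 5, 3]
-0.21 [89, 5, 3, 3, 3, 3, 5, 32, 32, 4, 4, 5, 3, 3, 5, 5]
-0.2 [90, 2, 3, 3, 3, 4, 6, 48, 49, -1, 6, 5, 3, 5, 3, 5]
-0.19 [90, 5, 3, 3, 3, 3, 7, 42, 69, -1, -1, 5, 4, 3, 4, 4]
-0.18 [88, 4, 1, -1, -1, -1, 72, 82, 85, -1, -1, -1, -1, -1, -1, -1]
-0.17 [88, -1, -1, -1, -1, -1, 91, 94, 95, -1, -1, -1, -1, -1, -1, -1]
-0.16 [75, 40, 159, 159, 158, 160, 158, 150, 150, 156, 159, 159, 159, 158, 161, 158]
```

View pics/t10.png

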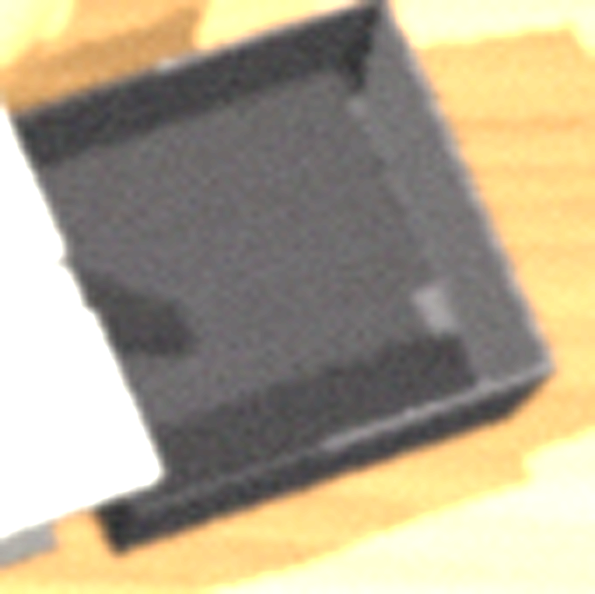

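In the top view the bar leans inside the scrap box against its near wall (dark patch at (145,320)). Depth puts its foot on the floor at about y −0.215 in the table frame and its top at about z 0.095, so its middle is at z ≈ 0.05, y ≈ −0.19. The box spans −0.157 to −0.327. The patch sits in the same place in both top pictures. The brass block is where it was, and the wrench looked undisturbed in the scene view.

```bash
python3 -c "
from h import *
c=cam('top');P=pts(c)
a=np.load('top.npz');print(telemetry.get_obs()['force'],telemetry.get_obs()['time_s'])
th=np.radians(22.1);X=np.array([np.cos(th),np.sin(th)]);Y=np.array([-np.sin(th),np.cos(th)]);C=np.array([.5635,.0538])
L=(P[...,:2]-C);x=L@X;y=L@Y;z=P[...,2]
for yy in (-.22,-.21,-.2,-.19,-.18,-.17): print(yy,[int(1000*np.median(z[(abs(y-yy)<.005)&(abs(x-xx)<.005)])) for xx in (-.045,-.035,-.025)])
print(ctrl.hand_in())"
```

```text
[ 0.92517461 -0.182885   -0.0479459 ] 17.3
-0.22 [3, 10, 11]
-0.21 [5, 34, 35]
-0.2 [8, 44, 52]
-0.19 [27, 62, 68]
-0.18 [71, 84, 86]
  return _methods._mean(a, axis=axis, dtype=dtype,
  ret = ret.dtype.type(ret / rcount)
Traceback (most recent call last):
ValueError: cannot convert float NaN to integer
```

```bash
python3 -c "
from station import ctrl
print(ctrl.hand_in())"
```

```text
the job is handed in; nothing more can be done
None
```

The bar is in the deep scrap box, and I handed the job in at about 17.3 s. The hand-in reports no verdict, so this rests on my own last checks.

**What I did:** I pressed the shut fingers on the bar's flat top. The wrist read about 4–7.5 N, with roughly 1 N of noise, at the checks after each step. I dragged the bar along the slot, lowering the fingers as the worktop sank. Partway I lifted off and pressed again on the bar's rear flat. I then dragged its middle about 13 mm past the end and lifted slowly, so that it tipped into the box.

**Last checks:**
- **Bar:** it leans inside the box against the near wall, with its middle about 50 mm above the bench. It looked the same in two successive top pictures, and a third set of depth readings agreed to within noise.
- **Everything else:** the slot is empty. The wrench and brass block look undisturbed; I did not measure them or the other bystanders again.
- **Robot:** the arm is well clear and touches nothing.

My final check script stopped on a bin with no depth readings before it reached the hand-in, so I ran the hand-in again on its own.

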